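Open the doorbell chime's lock ring with the pin spanner

ROBOT

A 7-joint arm with a two-finger parallel gripper is mounted at the origin on the work surface. World frame = base frame: x ahead of the robot, y to its left, z up, the work surface at z = 0. Lengths are in m, angles in rad, forces in N, time in s.
With the tool pointing down it reaches from about 0.425 to 0.925 m from the base axis. Payload 6.8 kg.
Tool frame: the origin (TCP) lies at the very end of the fingers, on their centre line; the grasp point (between the pads) lies 19 mm behind it; z points along the fingers, y is the line along which they close (so a half turn about z gives the same grasp; the last joint's range is limited). The gripper opens to 85 mm and grips with 20 to 120 N. Pads are 22 mm wide; open, the fingers measure 114 mm over their backs; the gripper's body (76 mm by 85 mm) begins 54 mm behind the grasp point. The pads swing forward as they close: fully open they stand 13 mm farther back than shut.
Start: joints at [-1.312, 0.477, 0.022, 1.555, -0.011, 1.109, -0.083], TCP at [0.242, 0.63, 0.231] pointing down, gripper open.
Joint ranges: [-2.96, 2.96], [-0.34, 2.1], [-1.41, 1.46], [0.24, 2.44], [-1.37, 4.51], [0.17, 1.92], [-2.96, 2.96]. Speed limits (rad/s): [2.39, 2.39, 3.14, 3.14, 3.14, 3.14, 3.14].

INTERFACE

Orientations are given as a rotation vector (axis times angle).
In Python, from bench import r gives the robot as it stands.
- The arm moves only by the shell command python3 -m jog 'ROWS' [FORCE]. ROWS is JSON, a list of rows, each an object of numbers: "fingers": the finger opening in m, from 0 to 0.0854; "x", "y", "z": the shift along the tool's x, y, z in m; "rx", "ry", "rz": the turn, a rotation vector about the tool's x, y, z in degrees. In form: [{"fingers": .., "x": .., "y": .., "z": .., "rx": .., "ry": .., "rz": ..}, ...]. A call has 1 to 8 rows; each row shifts and turns the commanded pose from where the row before left it, along the tool's axes as they then stand; what a row does not reach is not made up. A row lasts 1/8 s, in which the tool goes at most 62.5 mm and 10.7 degrees, less where a joint would pass 70% of its speed; a pose out of reach is approached as far as the arm can. A call is refused whole if a number of a shift passes 0.0625 or a number of a turn 10.7, either way. A call with a gripper value outside its range is refused whole. The fingers move at their own pace and stop on an object; FORCE is the grip in N (left out, the last holds). Time passes only in rows, so rows that do not move let the fingers close. It gives the time, the measured TCP pose, the force, the opening and the grip force at its end, in the units of the state.
- r.get_obs(): the state, without advancing time (a new reading comes with each control period).
- r.grab_frame(name): name is "side" or "top" or "wrist"; returns (picture, depth): 420x560x3 uint8, red, green, blue; 420x560 float32, m along the optical axis (not along the pixel's ray), 0 where there is no reading.
- r.get_calibration(name): a dict with "mtx" (3x3 intrinsics, pixels), "dist" ([k1, k2, p1, p2, k3] as OpenCV has them; the pictures are not rectified), "extrinsics" (4x4, takes a point from camera to world coordinates). Camera axes: x right, y down, z forward; pixel columns grow to the right and rows downward; lengths in m; the calibration is good to about 2 mm. A picture is of the moment at which its call begins: read the wrist's pose just before it. get_calibration takes no time and is no camera call; for the wrist camera it gives the pose at the moment of the call.
- r.hand_in(): hands the job in; it is judged then, once.
Trained networks look in the newest picture that a camera, given by its name, has taken for a name from the list of things; names that differ only in an ending like _2 or _b are one class to them, and where a whole thing is asked for, a point or a joint stands for the part that bears it (a point fixed in the world has none). Each returns a list of dicts, best first, with "score" (0 to 1); they miss things now and then, are a little off and sometimes report something else, mostly with a low value. They report only what shows in the picture. A call takes as long as a camera call. They do not tell look-alikes from the thing itself.
- r.search_frame(target, camera): "xyz" ([x, y, z] in m, in world coordinates, good to about 4 mm: the middle of the surface that is visible of it).
- r.landmark_of(target, camera): "xyz" ([x, y, z] in m, in world coordinates, good to about 4 mm: a listed point, or the origin of a listed thing).
The state is a dict: "clock": time; "joints": joint angles; "qvel": joint speeds; "tau": joint torques, N m; "tcp_pos": TCP position; "orientation": TCP orientation; "contact_force": force on the tool from outside, world axes, zero at the start; "moment": the same for the moment, N m; "grip_width": finger opening in m; "gripper_force": force on a finger pad.
Only numpy, scipy, OpenCV 4.12 (cv2) and the standard library are available. Lean on these libraries where they do the work, as an engineer would, in place of code of your own. Each camera call takes 0.05 s, during which the arm holds its last target. There are 200 camera calls.

TASK

Take the wider of the two pin spanners from its wooden rest, set it down on the doorbell chime so that both its prongs drop into the two holes of the steel lock ring, and only then turn the ring with it anticlockwise (seen from above) as far as its stop, about a sixth of a turn. Leave the spanner sitting flat on the ring with its prongs in the holes and let go of it; leave the narrower spanner where it is.

Things in the scene. Friction and masses are not known exactly. Their poses are not given: they have to be found in the camera images.
- wide_grip (a point): Wider pin spanner, loose, 0.28 kg: steel plate 96 (x) x 32 x 8 mm; two 8 mm prongs reach 12 mm below it at x = +-36 mm; upright black grip 44 (x) x 14 (y) x 50 mm tall on its middle. Point: grip centre, 35 mm above the plate's underside, 25 below the grip's top; z up; a half turn is the same. Starts upright, plate flat on a fixed wooden rest 116 x 50 x 22 mm high, prongs in its loose holes.
- narrow_grip (a point): Narrower pin spanner, a bystander that does not fit the ring: as the wide one, but its plate is only 58 mm long and its prongs 19 mm either side of the centre. It stands in a shorter rest of its own, 78 x 50 x 22 mm. Point: centre of its grip.
- ring_top (a point): Centre of the top face (44 mm above the shelf) of the steel lock ring, 120 mm across, 14 mm thick, on the fixed round chime housing, 132 mm across. Two square holes 22 x 22 mm, 14 deep, are centred 36 mm either side along x; x turns with the ring, z up. Spanner home: plate flat on this face, grip centre 35 mm above the point. Play: 7 mm each way, 11 degrees of lost motion when turning.
- lock_ring (a joint): Angle of the lock ring about its upright axis, rad: 0 shut, growing anticlockwise seen from above to the stop at 1.05 (open), where the black mark on the ring meets the second mark on the housing. Starts between 0 and 0.15. Turns against slight friction (0.12 N m) and stays where left.
Not all that is in view belongs to the job. What is shaped like the part that bears wide_grip but pink or turquoise is not meant.

How it is judged:
By the outcome, as a careful person would: the job done as asked, in the order asked, and still so for the second after the job is handed in, with the robot touching nothing.
It also fails if it takes over 42 s, if anything falls off the work surface, if the arm or the gripper's body presses on something with over 40 N, if the wrist force passes 120 N, or if a joint passes its speed limit or range.

## Working session

There is one attempt and no reset: what is moved stays moved. The work goes in short steps, Python scripts to look and compute and a shell command to move; the robot and the scene stay as the last step left them, time stands still between calls to the robot, and variables do not carry over. Pictures are saved under pics/ and viewed, at most 10 in all, crops included, and the job is handed in when it is done.

```bash
mkdir -p pics; ls; python3 - <<'E'
from bench import r
import cv2,numpy as np
o=r.get_obs();print(o)
for c in("top","side"):
    im,d=r.grab_frame(c);cv2.imwrite(f"pics/{c}1.png",im[:,:,::-1])
    for t in("wide_grip","narrow_grip","ring_top"):
        print(c,t,[(np.round(q["xyz"],3).tolist(),round(q["score"],2)) for q in r.landmark_of(t,c)])
E
```

```text
pics
{'clock': 0.0, 'joints': array([-1.31209273,  0.47781498,  0.02234663,  1.55648474, -0.01150345,
        1.10928216, -0.0831087 ]), 'qvel': array([-7.85060452e-05, -3.38873944e-04,  1.43656139e-03,  7.88004243e-04,
       -8.17275606e-04, -1.26454210e-04, -6.50426329e-04]), 'tau': array([-1.76553658e-04, -5.96442676e+01,  1.60809137e+00, -2.81197232e+01,
        1.24973714e-02,  9.14697011e-03,  5.17239968e-06]), 'tcp_pos': array([0.24187872, 0.62952552, 0.23030181]), 'orientation': array([-5.72904596e-01, -3.08870700e+00,  2.90582321e-03]), 'contact_force': array([ 0.21478871, -0.06403251, -0.39688649]), 'moment': array([-0.02675702,  0.03470863, -0.04192991]), 'gripper_force': 0.0, 'grip_width': 0.0854029707969058}
top wide_grip [([0.584, 0.467, 0.042], 0.92), ([0.381, 0.195, 0.049], 0.86), ([0.634, 0.344, 0.048], 0.75), ([0.536, 0.236, 0.056], 0.68), ([0.454, 0.345, 0.046], 0.61)]
top narrow_grip [([0.513, -0.255, 0.053], 0.76)]
top ring_top [([0.522, 0.029, 0.044], 0.79)]
side wide_grip [([0.382, 0.201, 0.049], 0.94), ([0.593, 0.467, 0.048], 0.69), ([0.454, 0.342, 0.046], 0.65), ([0.638, 0.339, 0.047], 0.56), ([0.533, 0.236, 0.055], 0.55)]
side narrow_grip [([0.516, -0.248, 0.059], 0.95)]
side ring_top [([0.523, 0.035, 0.041], 0.97)]
```

View pics/top1.png

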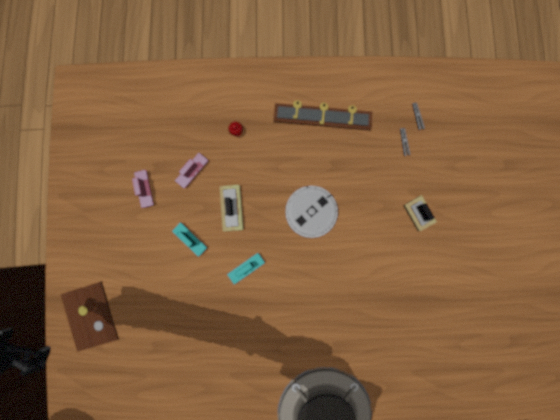

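View pics/side1.png

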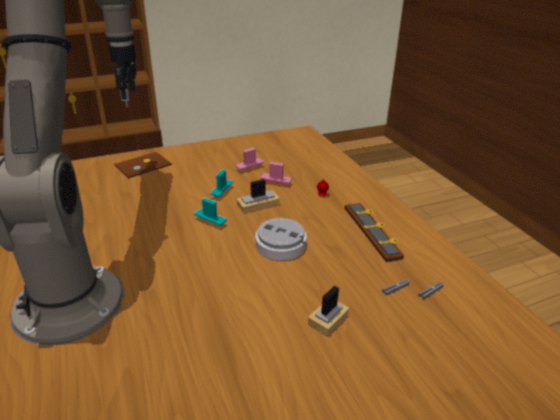

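The wide spanner is the black-gripped one in the long wooden rest, at top px (231,208). It lies along world x, at about (0.534, 0.236). The ring is at top px (312,211), with holes at about (322,202) and (301,221), and the narrow spanner is at (421,212). The pink and turquoise ones are decoys.

```bash
cat > h.py <<'E'
import numpy as np,cv2
from bench import r
from scipy.spatial.transform import Rotation as Rn
def R(): return Rn.from_rotvec(r.get_obs()["orientation"]).as_matrix()
def go(p,yaw=None):
    """print tool-frame shift from the measured pose to TCP p, and rz (deg) bringing tool y to yaw mod 180"""
    o=r.get_obs();M=R();d=M.T@(np.array(p)-o["tcp_pos"])
    y=np.degrees(np.arctan2(M[1,1],M[0,1]))
    print("tcp",np.round(o["tcp_pos"],4),"tool y yaw",round(y,2),"tilt",np.round(M[:2,2],4),"shift mm",np.round(d*1e3,1),"rz",None if yaw is None else round(-((yaw-y+90)%180-90),2))
def cloud(cam):
    c=r.get_calibration(cam);im,d=r.grab_frame(cam)
    h,w=d.shape;uv=np.stack(np.meshgrid(np.arange(w),np.arange(h)),-1).reshape(-1,1,2).astype(np.float32)
    n=cv2.undistortPoints(uv,np.array(c["mtx"]),np.array(c["dist"])).reshape(h,w,2)
    P=np.concatenate([n*d[...,None],d[...,None]],-1);E=np.array(c["extrinsics"])
    return im,d,P@E[:3,:3].T+E[:3,3]
E
python3 - <<'E'
from h import *
c=r.get_calibration("wrist");E=np.array(c["extrinsics"]);o=r.get_obs()
print("cam in tool",np.round(R().T@(E[:3,3]-o["tcp_pos"]),3),"axes",np.round(R().T@E[:3,:3],2).tolist(),c["mtx"])
go([.535,.236,.231],90)
E
```

```text
cam in tool [ 0.083  0.    -0.143] axes [[-0.0, -0.95, -0.32], [1.0, -0.0, -0.0], [0.0, -0.32, 0.95]] [[367.0990983    0.         274.16797472]
 [  0.         367.0990983  211.97895718]
 [  0.           0.           1.        ]]
tcp [0.2421 0.63   0.2311] tool y yaw 68.98 tilt [-0.0001 -0.0002] shift mm [-4.148e+02 -2.628e+02  2.000e-01] rz -21.02
```

```bash
python3 -m jog '[{"x":-0.052,"y":-0.033},{"x":-0.052,"y":-0.033},{"x":-0.052,"y":-0.033},{"x":-0.052,"y":-0.033},{"x":-0.052,"y":-0.033},{"x":-0.052,"y":-0.033},{"x":-0.052,"y":-0.033},{"x":-0.050,"y":-0.032}]'; python3 -m jog '[{"rz":-10.5},{"rz":-10.5},{}]'; python3 - <<'E'
from h import *
im,d,W=cloud("wrist");cv2.imwrite("pics/w1.png",im[:,:,::-1]);np.savez("w1.npz",im=im,W=W)
for t in("wide_grip","ring_top"): print(t,[(np.round(q["xyz"],4).tolist(),round(q["score"],2)) for q in r.landmark_of(t,"wrist")])
go([.535,.236,.231],90)
# dark grip top
m=(im.max(2)<60)&(W[...,2]>.065)&(W[...,2]<.095)&(np.hypot(W[...,0]-.535,W[...,1]-.236)<.06)
p=W[m];print(m.sum(),p.min(0),p.max(0))
print(np.percentile(p[:,2],[5,50,95]))
E
```

```text
wide_grip []
ring_top []
tcp [0.242  0.6301 0.2313] tool y yaw 68.98 tilt [-0.0001  0.    ] shift mm [-4.148e+02 -2.628e+02  3.000e-01] rz -21.02validation failed for argument at $[0]...
validation failed for argument at $[0]...
Traceback (most recent call last):
ValueError: zero-size array to reduction operation minimum which has no identity
```

View pics/w1.png

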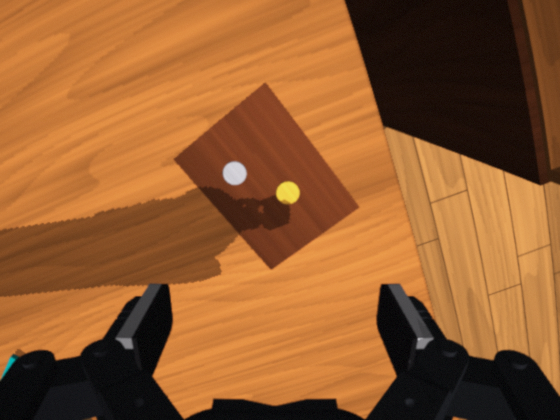

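The move was refused, probably because every row needs all seven fields. The picture only shows the tray under the start pose, with the fingers at the bottom. I'll resend with full rows.

```bash
python3 -m jog '[{"fingers":0.085,"x":-0.052,"y":-0.033,"z":0,"rx":0,"ry":0,"rz":0},{"fingers":0.085,"x":-0.052,"y":-0.033,"z":0,"rx":0,"ry":0,"rz":0},{"fingers":0.085,"x":-0.052,"y":-0.033,"z":0,"rx":0,"ry":0,"rz":0},{"fingers":0.085,"x":-0.052,"y":-0.033,"z":0,"rx":0,"ry":0,"rz":0},{"fingers":0.085,"x":-0.052,"y":-0.033,"z":0,"rx":0,"ry":0,"rz":0},{"fingers":0.085,"x":-0.052,"y":-0.033,"z":0,"rx":0,"ry":0,"rz":0},{"fingers":0.085,"x":-0.052,"y":-0.033,"z":0,"rx":0,"ry":0,"rz":0},{"fingers":0.085,"x":-0.05,"y":-0.032,"z":0,"rx":0,"ry":0,"rz":0}]' && python3 -m jog '[{"fingers":0.085,"x":0,"y":0,"z":0,"rx":0,"ry":0,"rz":-10.5},{"fingers":0.085,"x":0,"y":0,"z":0,"rx":0,"ry":0,"rz":-10.5},{"fingers":0.085,"x":0,"y":0,"z":0,"rx":0,"ry":0,"rz":0}]' && python3 - <<'E'
from h import *
im,d,W=cloud("wrist");cv2.imwrite("pics/w2.png",im[:,:,::-1]);np.savez("w1.npz",im=im,W=W)
for t in("wide_grip","ring_top"): print(t,[(np.round(q["xyz"],4).tolist(),round(q["score"],2)) for q in r.landmark_of(t,"wrist")])
go([.535,.236,.231],90)
m=(im.max(2)<60)&(W[...,2]>.06)&(W[...,2]<.095)&(np.hypot(W[...,0]-.535,W[...,1]-.236)<.06)
p=W[m];print(m.sum(),p.min(0),p.max(0),np.percentile(p[:,2],[5,50,95]))
E
```

```text
clock: 1.55
tcp_pos: [0.5354, 0.2344, 0.2317]
orientation: [0.573, 3.088, 0.001]
contact_force: [0.5, 0.3, 0.7]
grip_width: 0.0851
gripper_force: 0.0
clock: 1.92
tcp_pos: [0.5343, 0.236, 0.2314]
orientation: [0.004, 3.142, 0.001]
contact_force: [0.0, -0.1, 0.4]
grip_width: 0.0849
gripper_force: 0.0
wide_grip [([0.4541, 0.3479, 0.0467], 0.95), ([0.5844, 0.466, 0.0445], 0.91), ([0.6295, 0.3448, 0.0476], 0.77), ([0.5344, 0.2328, 0.0572], 0.66), ([0.5235, 0.0312, 0.0474], 0.64)]
ring_top [([0.5225, 0.0324, 0.0476], 0.63)]
tcp [0.5341 0.2363 0.2313] tool y yaw 89.82 tilt [0.0001 0.0001] shift mm [-0.9 -0.3  0.3] rz -0.18
825 [0.51182785 0.22745398 0.06009334] [0.5548898  0.24250112 0.08299226] [0.07224158 0.0802898  0.08148238]
```

View pics/w2.png

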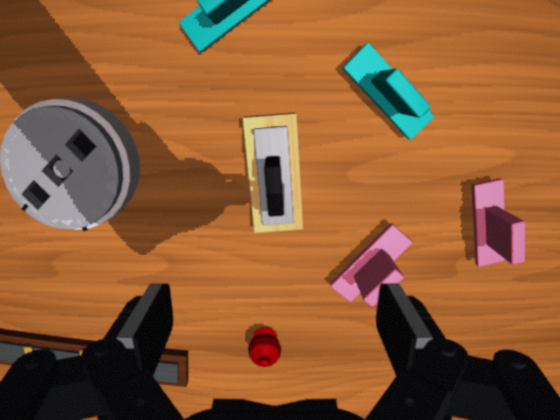

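The wide spanner's grip is at px (274,185), with its rest around it. The ring centre is at about (62,168), with holes at (80,145) and (36,194). The ring's black mark is at (25,207) and the housing's second mark at (84,229).

```bash
cat > meas.py <<'E'
from h import *
def rect(p):
    (c,s,a)=cv2.minAreaRect((p[:,:2]*1000).astype(np.float32))
    if s[0]<s[1]: a+=90
    return np.round(c,1),np.round(sorted(s),1),round((a+90)%180-90,1)
def grip(im,W,c,z0,z1):
    m=(im.max(2)<60)&(W[...,2]>z0)&(W[...,2]<z1)&(np.hypot(W[...,0]-c[0],W[...,1]-c[1])<.04)
    return rect(W[m])
def plate(im,W,c,z0,z1):
    m=(W[...,2]>z0)&(W[...,2]<z1)&(np.hypot(W[...,0]-c[0],W[...,1]-c[1])<.06)&(np.ptp(im.astype(int),axis=2)<40)&(im.min(2)>90)
    return rect(W[m])
def ring(im,W,c):
    rr=np.hypot(W[...,0]-c[0],W[...,1]-c[1])
    top=(abs(W[...,2]-.044)<.004)&(rr<.075)
    k=top.astype(np.uint8);(cc,rad)=cv2.minEnclosingCircle((W[top][:,:2]*1000).astype(np.float32))
    print("ring top circle",np.round(cc,1),round(rad,1),"z",np.median(W[top][:,2]))
    # rectified overhead picture of the ring-top plane, 0.5 mm/px, world x right, y up
    cal=r.get_calibration("wrist");E=np.array(cal["extrinsics"]);g=np.arange(-75,75.1,.5)/1000
    X,Y=np.meshgrid(c[0]+g,c[1]-g);P=np.stack([X,Y,np.full_like(X,.044)],-1).reshape(-1,3)
    q=(P-E[:3,3])@E[:3,:3];uv=cv2.projectPoints(q,np.zeros(3),np.zeros(3),np.array(cal["mtx"]),np.array(cal["dist"]))[0].reshape(X.shape+(2,)).astype(np.float32)
    return cv2.remap(im,uv[...,0],uv[...,1],cv2.INTER_LINEAR)
E
python3 - <<'E'
from meas import *
z=np.load("w1.npz");im,W=z["im"],z["W"]
print("grip",grip(im,W,(.534,.234),.076,.09),"plate",plate(im,W,(.534,.234),.026,.036))
o=ring(im,W,(.5225,.0324));cv2.imwrite("pics/ring1.png",cv2.resize(o,None,fx=2,fy=2)[:,:,::-1])
go([.534,.234,.12],90)
E
```

```text
grip (array([533.4, 235.6]), array([13.4, 42.6]), 4.6) plate (array([533.6, 235.6]), array([31.6, 95.4]), 4.4)
ring top circle [522.   30.6] 60.5 z 0.04455932689736483
tcp [0.5341 0.2363 0.2313] tool y yaw 89.82 tilt [0.0001 0.0001] shift mm [ 1.000e-01 -2.300e+00  1.113e+02] rz -0.18
```

View pics/ring1.png

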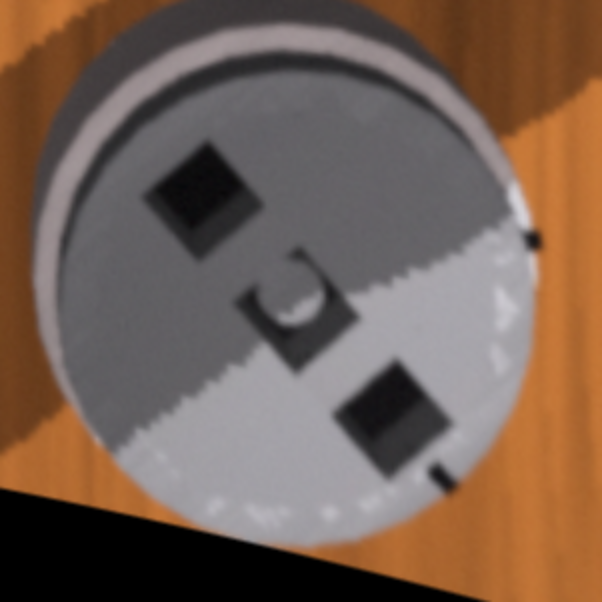

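The holes are at about (204,200) and (392,418) in the rectified picture. That puts the ring centre at (0.5219, 0.0304) and the hole axis at −49.2°. Spanner x is at +4.5°, centre (0.5335, 0.2356). Next I grasp it.

```bash
python3 -m jog '[{"fingers":0.05,"x":0.0006,"y":-0.0007,"z":0.04,"rx":0,"ry":0,"rz":-4.7},{"fingers":0.05,"x":0,"y":0,"z":0.05,"rx":0,"ry":0,"rz":0},{"fingers":0.05,"x":0,"y":0,"z":0.05,"rx":0,"ry":0,"rz":0},{"fingers":0.05,"x":0,"y":0,"z":0.03,"rx":0,"ry":0,"rz":0},{"fingers":0.05,"x":0,"y":0,"z":0.019,"rx":0,"ry":0,"rz":0},{"fingers":0.05,"x":0,"y":0,"z":0,"rx":0,"ry":0,"rz":0}]' && python3 -c "
from h import *
go([.5335,.2356,.042],94.5)" && python3 -m jog '[{"fingers":0.0,"x":0,"y":0,"z":0,"rx":0,"ry":0,"rz":0},{"fingers":0.0,"x":0,"y":0,"z":0,"rx":0,"ry":0,"rz":0},{"fingers":0.0,"x":0,"y":0,"z":0,"rx":0,"ry":0,"rz":0},{"fingers":0.0,"x":0,"y":0,"z":0,"rx":0,"ry":0,"rz":0},{"fingers":0.0,"x":0,"y":0,"z":0,"rx":0,"ry":0,"rz":0}]' 60
```

```text
clock: 2.82
tcp_pos: [0.533, 0.2353, 0.0415]
orientation: [0.127, -3.137, 0.002]
contact_force: [1.0, -0.4, 0.8]
grip_width: 0.05
gripper_force: 0.0
tcp [0.533  0.2353 0.0415] tool y yaw 94.65 tilt [-0.0016 -0.001 ] shift mm [-0.5  0.2 -0.5] rz 0.15
clock: 3.45
tcp_pos: [0.5347, 0.2359, 0.0438]
orientation: [-0.128, 3.137, 0.002]
contact_force: [-0.8, 0.5, 6.7]
grip_width: 0.0133
gripper_force: 59.8
```

```bash
python3 -m jog '[{"fingers":0.0,"x":0,"y":0,"z":-0.01,"rx":0,"ry":0,"rz":0},{"fingers":0.0,"x":0,"y":0,"z":-0.02,"rx":0,"ry":0,"rz":0},{"fingers":0.0,"x":0,"y":0,"z":-0.03,"rx":0,"ry":0,"rz":0},{"fingers":0.0,"x":0,"y":0,"z":-0.03,"rx":0,"ry":0,"rz":0},{"fingers":0.0,"x":0,"y":0,"z":0,"rx":0,"ry":0,"rz":0},{"fingers":0.0,"x":0,"y":0,"z":0,"rx":0,"ry":0,"rz":0}]' && python3 -c "
from h import *
go([.5219,.0304,.132],130.8-90-90);print(r.get_obs()['joints'].round(2))"
```

```text
clock: 4.2
tcp_pos: [0.5327, 0.2351, 0.1314]
orientation: [0.129, -3.137, 0.001]
contact_force: [-0.5, -0.6, -4.1]
grip_width: 0.0135
gripper_force: 58.8
tcp [0.5327 0.2351 0.1314] tool y yaw 94.7 tilt [-0.0015 -0.0008] shift mm [  27.5 -203.1   -0.5] rz -36.1
[-0.59  0.44  0.09  1.88 -0.05  0.83  1.18]
```

```bash
python3 -m jog '[{"fingers":0.0,"x":0.0069,"y":-0.0508,"z":0,"rx":0,"ry":0,"rz":0},{"fingers":0.0,"x":0.0069,"y":-0.0508,"z":0,"rx":0,"ry":0,"rz":0},{"fingers":0.0,"x":0.0069,"y":-0.0508,"z":0,"rx":0,"ry":0,"rz":0},{"fingers":0.0,"x":0.0068,"y":-0.0507,"z":0,"rx":0,"ry":0,"rz":0},{"fingers":0.0,"x":0,"y":0,"z":0,"rx":0,"ry":0,"rz":0}]' && python3 -m jog '[{"fingers":0.0,"x":0,"y":0,"z":0,"rx":0,"ry":0,"rz":9},{"fingers":0.0,"x":0,"y":0,"z":0,"rx":0,"ry":0,"rz":9},{"fingers":0.0,"x":0,"y":0,"z":0,"rx":0,"ry":0,"rz":9},{"fingers":0.0,"x":0,"y":0,"z":0,"rx":0,"ry":0,"rz":9},{"fingers":0.0,"x":0,"y":0,"z":0,"rx":0,"ry":0,"rz":9},{"fingers":0.0,"x":0,"y":0,"z":0,"rx":0,"ry":0,"rz":9},{"fingers":0.0,"x":0,"y":0,"z":0,"rx":0,"ry":0,"rz":0}]' && python3 - <<'E'
from meas import *
go([.5219,.0304,.07],40.8);o=r.get_obs();print(o["joints"].round(2),o["contact_force"].round(1))
im,d,W=cloud("wrist");np.savez("w3.npz",im=im,W=W);cv2.imwrite("pics/w3.png",im[:,:,::-1])
try: print("plate",plate(im,W,(.5219,.0304),.105,.125))
except Exception as e: print(e)
E
```

```text
clock: 4.82
tcp_pos: [0.521, 0.025, 0.1308]
orientation: [0.115, -3.136, 0.004]
contact_force: [-0.7, 1.2, -4.4]
grip_width: 0.0135
gripper_force: 59.5
clock: 5.7
tcp_pos: [0.5219, 0.0315, 0.1311]
orientation: [-1.306, -2.855, 0.003]
contact_force: [-0.8, -0.7, -3.9]
grip_width: 0.0133
gripper_force: 59.5
tcp [0.5219 0.0315 0.1311] tool y yaw 40.83 tilt [-0.0022 -0.0008] shift mm [-0.9 -0.6 61.1] rz 0.03
[-0.46  0.37  0.35  2.03 -0.18  0.78  0.7 ] [-0.8 -0.7 -3.9]
plate (array([506.2,  50. ]), array([32.1, 49. ]), -49.2)
```

View pics/w3.png

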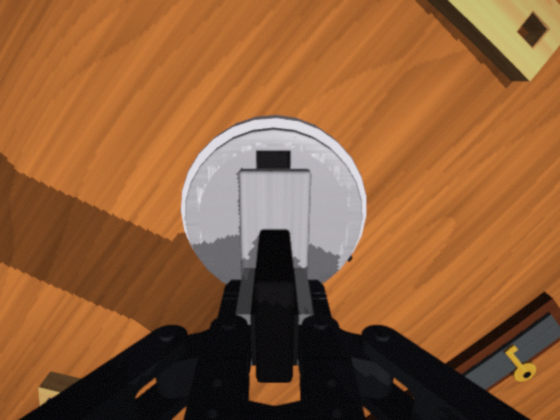

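The plate is over the ring and lined up with it. The hole at (273,160) is just beyond the plate's end, and the measured plate angle is −49.2°. I'll nudge it 1 mm and lower.

```bash
python3 -m jog '[{"fingers":0.0,"x":-0.001,"y":-0.0008,"z":0.03,"rx":0,"ry":0,"rz":0},{"fingers":0.0,"x":0,"y":0,"z":0.02,"rx":0,"ry":0,"rz":0},{"fingers":0.0,"x":0,"y":0,"z":0.006,"rx":0,"ry":0,"rz":0},{"fingers":0.0,"x":0,"y":0,"z":0.003,"rx":0,"ry":0,"rz":0},{"fingers":0.0,"x":0,"y":0,"z":0.002,"rx":0,"ry":0,"rz":0},{"fingers":0.0,"x":0,"y":0,"z":0,"rx":0,"ry":0,"rz":0}]'  && python3 -c "
from h import *
go([.5219,.0304,.0655],40.8);print(r.get_obs()['moment'].round(2))"
```

```text
clock: 6.5
tcp_pos: [0.5232, 0.0296, 0.0717]
orientation: [1.31, 2.855, 0.001]
contact_force: [-0.7, -0.3, -3.1]
grip_width: 0.0132
gripper_force: 59.4
tcp [0.5232 0.0296 0.0717] tool y yaw 40.7 tilt [0.0008 0.0003] shift mm [ 1.4 -0.4  6.2] rz -0.1
[-0.01 -0.03  0.02]
```

No contact, and the prong tips are below the ring's face. I'll lower the rest gently.

```bash
python3 -m jog '[{"fingers":0.0,"x":0.001,"y":0,"z":0.002,"rx":0,"ry":0,"rz":0},{"fingers":0.0,"x":0,"y":0,"z":0.002,"rx":0,"ry":0,"rz":0},{"fingers":0.0,"x":0,"y":0,"z":0.001,"rx":0,"ry":0,"rz":0},{"fingers":0.0,"x":0,"y":0,"z":0,"rx":0,"ry":0,"rz":0}]'  && python3 -c "
from h import *
go([.5219,.0304,.0645],40.8);print(r.get_obs()['moment'].round(2))"
```

```text
clock: 7.0
tcp_pos: [0.5221, 0.0302, 0.0662]
orientation: [-1.311, -2.855, 0.0]
contact_force: [-0.3, 0.4, -4.1]
grip_width: 0.0134
gripper_force: 59.4
tcp [0.5221 0.0302 0.0662] tool y yaw 40.68 tilt [-0.0002 -0.0001] shift mm [ 0.3 -0.   1.7] rz -0.12
[-0.02  0.   -0.02]
```

```bash
python3 -m jog '[{"fingers":0.0,"x":0,"y":0,"z":0.001,"rx":0,"ry":0,"rz":0},{"fingers":0.0,"x":0,"y":0,"z":0,"rx":0,"ry":0,"rz":0}]'; python3 -m jog '[{"fingers":0.0,"x":0,"y":0,"z":0.001,"rx":0,"ry":0,"rz":0},{"fingers":0.0,"x":0,"y":0,"z":0,"rx":0,"ry":0,"rz":0}]'
```

```text
clock: 7.25
tcp_pos: [0.5223, 0.0303, 0.0658]
orientation: [-1.311, -2.855, -0.001]
contact_force: [-3.0, 0.3, 4.8]
grip_width: 0.0135
gripper_force: 60.7
clock: 7.5
tcp_pos: [0.5223, 0.0303, 0.0657]
orientation: [-1.311, -2.855, -0.001]
contact_force: [-6.9, -0.4, 16.2]
grip_width: 0.0132
gripper_force: 62.7
```

Contact at 0.0658 agrees with the flat-seated height (0.044 + 0.0218). I'll ease off the pressure and start turning anticlockwise.

```bash
python3 -m jog '[{"fingers":0.0,"x":0,"y":0,"z":-0.0015,"rx":0,"ry":0,"rz":0},{"fingers":0.0,"x":0,"y":0,"z":0,"rx":0,"ry":0,"rz":-6},{"fingers":0.0,"x":0,"y":0,"z":0,"rx":0,"ry":0,"rz":-6},{"fingers":0.0,"x":0,"y":0,"z":0,"rx":0,"ry":0,"rz":-6},{"fingers":0.0,"x":0,"y":0,"z":0,"rx":0,"ry":0,"rz":-6},{"fingers":0.0,"x":0,"y":0,"z":0,"rx":0,"ry":0,"rz":-6},{"fingers":0.0,"x":0,"y":0,"z":0,"rx":0,"ry":0,"rz":-6},{"fingers":0.0,"x":0,"y":0,"z":0,"rx":0,"ry":0,"rz":0}]'; python3 -c "
from h import *
go([.5219,.0304,.0658],112);print(r.get_obs()['moment'].round(2))"
```

```text
clock: 8.5
tcp_pos: [0.5226, 0.0303, 0.0658]
orientation: [0.366, 3.119, 0.001]
contact_force: [0.7, -0.3, -3.0]
grip_width: 0.013
gripper_force: 59.8
tcp [0.5226 0.0303 0.0658] tool y yaw 76.62 tilt [0.0009 0.0004] shift mm [ 0.8 -0.   0. ] rz -35.38
[ 0.12 -0.2   0.01]
```

```bash
python3 -m jog '[{"fingers":0.0,"x":0,"y":0,"z":0,"rx":0,"ry":0,"rz":-6},{"fingers":0.0,"x":0,"y":0,"z":0,"rx":0,"ry":0,"rz":-6},{"fingers":0.0,"x":0,"y":0,"z":0,"rx":0,"ry":0,"rz":-5},{"fingers":0.0,"x":0,"y":0,"z":0,"rx":0,"ry":0,"rz":-4},{"fingers":0.0,"x":0,"y":0,"z":0,"rx":0,"ry":0,"rz":0}]'; python3 - <<'E'
from meas import *
go([.5219,.0304,.0658],112);o=r.get_obs();print(o['moment'].round(2))
im,d,W=cloud("wrist");cv2.imwrite("pics/w4.png",im[:,:,::-1])
E
```

```text
clock: 9.12
tcp_pos: [0.5226, 0.0304, 0.0658]
orientation: [-0.207, 3.134, 0.0]
contact_force: [0.6, 1.0, -1.6]
grip_width: 0.0135
gripper_force: 59.8
tcp [0.5226 0.0304 0.0658] tool y yaw 97.55 tilt [0.0007 0.0003] shift mm [ 0.7  0.1 -0. ] rz -14.45
[ 0.15 -0.24  0.02]
```

View pics/w4.png

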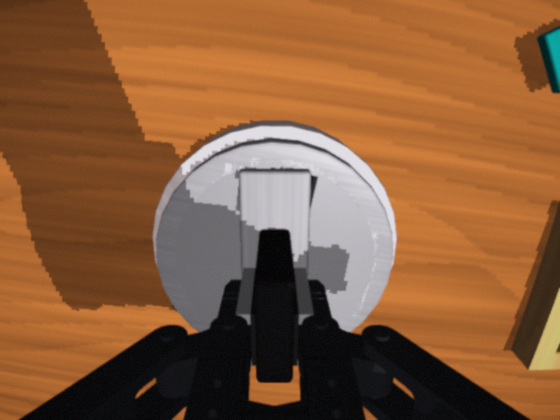

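The plate's end at (275,175) leads the hole, which peeks out at (315,190). So the prongs are engaged and driving the ring. I'll continue in small steps until the stop is felt.

```bash
for i in 1; do python3 -m jog '[{"fingers":0.0,"x":0,"y":0,"z":0,"rx":0,"ry":0,"rz":-3},{"fingers":0.0,"x":0,"y":0,"z":0,"rx":0,"ry":0,"rz":-2},{"fingers":0.0,"x":0,"y":0,"z":0,"rx":0,"ry":0,"rz":0}]'; python3 -c "
from h import *
go([.5219,.0304,.0658],112);print(r.get_obs()['moment'].round(2))"; done; python3 -m jog '[{"fingers":0.0,"x":0,"y":0,"z":0,"rx":0,"ry":0,"rz":-2},{"fingers":0.0,"x":0,"y":0,"z":0,"rx":0,"ry":0,"rz":-1},{"fingers":0.0,"x":0,"y":0,"z":0,"rx":0,"ry":0,"rz":0}]'; python3 -c "
from h import *
go([.5219,.0304,.0658],112);print(r.get_obs()['moment'].round(2))"
```

```text
clock: 9.55
tcp_pos: [0.5224, 0.0304, 0.0658]
orientation: [-0.346, 3.122, 0.0]
contact_force: [0.7, 1.0, -3.0]
grip_width: 0.0135
gripper_force: 59.7
tcp [0.5224 0.0304 0.0658] tool y yaw 102.63 tilt [0.0004 0.0002] shift mm [0.5 0.1 0. ] rz -9.37
[ 0.19 -0.33  0.1 ]
clock: 9.93
tcp_pos: [0.5223, 0.0304, 0.0658]
orientation: [-0.429, 3.112, 0.0]
contact_force: [1.3, 1.9, -3.2]
grip_width: 0.0133
gripper_force: 59.6
tcp [0.5223 0.0304 0.0658] tool y yaw 105.69 tilt [0.0002 0.0003] shift mm [0.4 0.1 0. ] rz -6.31
[ 0.38 -0.37 -0.05]
```

```bash
python3 -m jog '[{"fingers":0.0,"x":0,"y":0,"z":0,"rx":0,"ry":0,"rz":-2},{"fingers":0.0,"x":0,"y":0,"z":0,"rx":0,"ry":0,"rz":0}]'; python3 -c "
from h import *
go([.5219,.0304,.0658],112);print(r.get_obs()['moment'].round(2))"; python3 -m jog '[{"fingers":0.0,"x":0,"y":0,"z":0,"rx":0,"ry":0,"rz":-2},{"fingers":0.0,"x":0,"y":0,"z":0,"rx":0,"ry":0,"rz":0}]'; python3 -c "
from h import *
go([.5219,.0304,.0658],112);print(r.get_obs()['moment'].round(2))"
```

```text
clock: 10.18
tcp_pos: [0.5222, 0.0304, 0.0658]
orientation: [0.484, -3.104, -0.0]
contact_force: [1.1, 1.7, -0.9]
grip_width: 0.0133
gripper_force: 59.7
tcp [0.5222 0.0304 0.0658] tool y yaw 107.74 tilt [-0.      0.0002] shift mm [ 0.2  0.1 -0. ] rz -4.26
[ 0.36 -0.37 -0.04]
clock: 10.42
tcp_pos: [0.5221, 0.0304, 0.0658]
orientation: [0.538, -3.095, -0.0]
contact_force: [1.4, 2.8, -1.1]
grip_width: 0.0132
gripper_force: 59.8
tcp [0.5221 0.0304 0.0658] tool y yaw 109.74 tilt [-0.0001  0.0002] shift mm [ 0.2  0.1 -0. ] rz -2.26
[ 0.55 -0.33  0.04]
```

```bash
python3 -m jog '[{"fingers":0.0,"x":0,"y":0,"z":0,"rx":0,"ry":0,"rz":-2},{"fingers":0.0,"x":0,"y":0,"z":0,"rx":0,"ry":0,"rz":0}]'; python3 - <<'E'
from meas import *
go([.5219,.0304,.0658],112);print(r.get_obs()['moment'].round(2))
im,d,W=cloud("wrist");np.savez("w5.npz",im=im,W=W)
try: print("plate",plate(im,W,(.5219,.0304),.049,.06))
except Exception as e: print(e)
c=(.5219,.0304)
o=ring(im,W,c)
cv2.imwrite("pics/ring5.png",np.hstack([cv2.resize(o,(420,420)),cv2.resize(im[100:310,150:410],(380,420),0,0)[:,:]])[:,:,::-1])
E
```

```text
clock: 10.68
tcp_pos: [0.5221, 0.0304, 0.0658]
orientation: [0.59, -3.086, -0.001]
contact_force: [1.1, 3.4, -1.6]
grip_width: 0.0135
gripper_force: 60.1
tcp [0.5221 0.0304 0.0658] tool y yaw 111.66 tilt [-0.0002  0.0005] shift mm [0.2 0.1 0. ] rz -0.34
[ 0.66 -0.23 -0.48]
plate (array([499.4,  21.8]), array([31.9, 48.6]), 21.2)
ring top circle [522.   30.1] 60.1 z 0.04450327342725677
```

View pics/ring5.png

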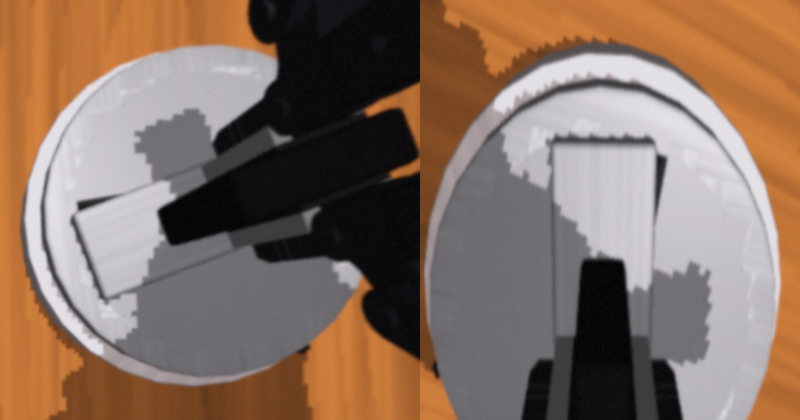

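The plate is at 21.2° and the hole trails it by about 11°, so the ring is at about 10.6°, or roughly 60° turned. The moment about z has jumped to −0.48 N m, so it looks like the stop. I'll confirm with a small push.

```bash
python3 -m jog '[{"fingers":0.0,"x":0,"y":0,"z":0,"rx":0,"ry":0,"rz":-1.5},{"fingers":0.0,"x":0,"y":0,"z":0,"rx":0,"ry":0,"rz":0},{"fingers":0.0,"x":0,"y":0,"z":0,"rx":0,"ry":0,"rz":0}]'; python3 -c "
from h import *
go([.5219,.0304,.0658],112);print(r.get_obs()['moment'].round(2))"
```

```text
clock: 11.1
tcp_pos: [0.5221, 0.0303, 0.0658]
orientation: [0.629, -3.078, -0.001]
contact_force: [-0.4, 3.9, -0.3]
grip_width: 0.0131
gripper_force: 67.7
tcp [0.5221 0.0303 0.0658] tool y yaw 113.12 tilt [-0.0002  0.0004] shift mm [0.2 0.1 0. ] rz 1.12
[ 0.86  0.04 -1.33]
```

The stop is confirmed at −1.33 N m. I'll relieve the twist, which the play lets me do without moving the ring, then let go and go straight up.

```bash
python3 -m jog '[{"fingers":0.0,"x":0,"y":0,"z":0,"rx":0,"ry":0,"rz":2.5},{"fingers":0.0,"x":0,"y":0,"z":0,"rx":0,"ry":0,"rz":0},{"fingers":0.04,"x":0,"y":0,"z":0,"rx":0,"ry":0,"rz":0},{"fingers":0.04,"x":0,"y":0,"z":0,"rx":0,"ry":0,"rz":0},{"fingers":0.04,"x":0,"y":0,"z":0,"rx":0,"ry":0,"rz":0},{"fingers":0.04,"x":0,"y":0,"z":0,"rx":0,"ry":0,"rz":0}]' && python3 -m jog '[{"fingers":0.04,"x":0,"y":0,"z":-0.01,"rx":0,"ry":0,"rz":0},{"fingers":0.04,"x":0,"y":0,"z":-0.03,"rx":0,"ry":0,"rz":0},{"fingers":0.04,"x":0,"y":0,"z":-0.04,"rx":0,"ry":0,"rz":0},{"fingers":0.04,"x":0,"y":0,"z":-0.05,"rx":0,"ry":0,"rz":0},{"fingers":0.04,"x":0,"y":0,"z":-0.05,"rx":0,"ry":0,"rz":0},{"fingers":0.04,"x":0,"y":0,"z":0,"rx":0,"ry":0,"rz":0},{"fingers":0.04,"x":0,"y":0,"z":0,"rx":0,"ry":0,"rz":0}]'; python3 - <<'E'
from meas import *
im,d,W=cloud("wrist");c=(.5219,.0304);cv2.imwrite("pics/w6.png",im[:,:,::-1])
print("grip",grip(im,W,c,.097,.112),"plate",plate(im,W,c,.049,.057))
m=(np.hypot(W[...,0]-c[0],W[...,1]-c[1])<.05)
p=W[m&(W[...,2]>.0485)&(W[...,2]<.058)];A=np.c_[p[:,:2]-c,np.ones(len(p))];print("plate plane slope,z",np.linalg.lstsq(A,p[:,2],rcond=None)[0].round(4))
E
```

```text
clock: 11.85
tcp_pos: [0.5221, 0.0301, 0.0658]
orientation: [0.564, -3.09, 0.0]
contact_force: [0.4, 0.2, -0.1]
grip_width: 0.0403
gripper_force: 0.0
clock: 12.72
tcp_pos: [0.5218, 0.0302, 0.2458]
orientation: [-0.564, 3.09, -0.0]
contact_force: [-0.2, -0.1, 0.2]
grip_width: 0.0402
gripper_force: 0.0
grip (array([520.7,  29.4]), array([13.1, 42. ]), 20.4) plate (array([521.2,  30.1]), array([32.2, 95.4]), 20.6)
plate plane slope,z [-0.0032 -0.0004  0.0524]
```

View pics/w6.png

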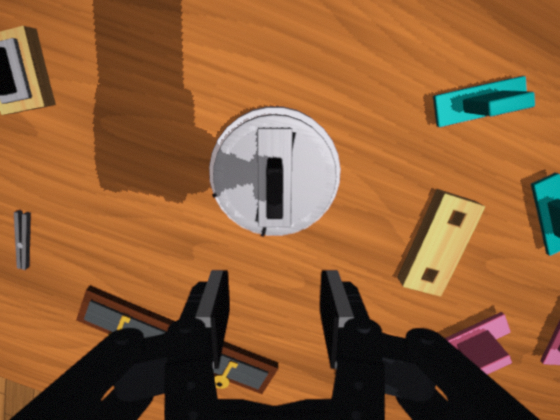

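The spanner sits flat on the ring: plate top at 0.052 m, slope about 0.003. The ring's mark meets the housing mark at (264,232), and the shut mark stands alone at (214,196). The narrow spanner is still in its rest at the upper left. I'm handing in.

```bash
python3 -c "
from bench import r
print(r.hand_in())"
```

```text
the job is handed in; nothing more can be done
None
```

The job is handed in: the wide spanner sits flat in the lock ring with its prongs in the holes, the ring is turned to its stop, and I let go at about 12 s; the narrow spanner was not touched.

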